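Lock the painting turntable

ROBOT

A 7-joint arm with a two-finger parallel gripper is mounted at the origin on the work surface. World frame = base frame: x ahead of the robot, y to its left, z up, the work surface at z = 0. Lengths are in m, angles in rad, forces in N, time in s.
With the tool pointing down it reaches from about 0.4 to 0.85 m from the base axis. Payload 10.4 kg.
Tool frame: the origin (TCP) lies at the very end of the fingers, on their centre line; the grasp point (between the pads) lies r.grasp_offset behind it (r.grasp_offset is the distance from the TCP to the grasp point, in m); z points along the fingers, y is the direction in which the jaws open and shut (so a half turn about z gives the same grasp; the last joint's range is limited). The gripper opens to 87 mm and grips with 3 to 60 N. Pads are 19 mm wide; open, the fingers measure 117 mm over their backs; the gripper's body (75 mm by 190 mm) begins 51 mm behind the grasp point.
Start: joints at [-1.181, 0.332, -0.065, 1.46, 0.022, 1.35, -0.088], TCP at [0.251, 0.573, 0.223] pointing down, gripper open.
Joint ranges: [-2.6, 2.6], [-0.5, 2.12], [-1.47, 1.34], [0.16, 2.42], [-1.27, 4.41], [0.06, 2.06], [-2.6, 2.6]. Speed limits (rad/s): [2.22, 2.22, 2.79, 2.79, 3.14, 3.14, 3.14].

INTERFACE

Orientations are given as a unit quaternion [x, y, z, w].
In Python, from bench import read_state, cams, job, r gives the robot as it stands. The module is installed in compiled form; this text tells all that it offers.
- The arm moves only by the tool arm_command, never from a script. Its argument "increments" is a list of rows, each an object of numbers: "gripper": the opening in per cent of the stroke, from 0 (shut) to 100 (fully open); "dx", "dy", "dz": the shift along the tool's x, y, z in m; "spin": the turn about the tool's z in degrees. In form: [{"gripper": .., "dx": .., "dy": .., "dz": .., "spin": ..}, ...]. A call has exactly 8 rows; each row shifts and turns the commanded pose from where the row before left it, along the tool's axes as they then stand; what a row does not reach is not made up. A row lasts 1/8 s, in which the tool goes at most 62.5 mm and 10.7 degrees, less where a joint would pass 70% of its speed; a pose out of reach is approached as far as the arm can. A call with a gripper value outside its range is refused whole. The fingers move at their own pace and stop on an object; "grip_force" is the grip in N (left out, the last holds). Time passes only in rows, so rows that do not move let the fingers close, or fill a call up. It gives the time, the measured TCP pose, the force and the opening at its end, in the units of the state.
- read_state(): the state, without advancing time (a new reading comes with each control period).
- cams.camera(name): name is "scene" or "top" or "wrist"; returns the picture (420x560x3 uint8, red, green, blue); there is no depth.
- cams.camera_info(name): a dict with "K" (3x3 intrinsics, pixels), "rvec" (rotation vector, rad) and "tvec" (3), from world to camera coordinates, as OpenCV has them. Camera axes: x right, y down, z forward; pixel columns grow to the right and rows downward; lengths in m; the calibration is good to about 2 mm. A picture is of the moment at which its call begins: read the wrist's pose just before it. camera_info takes no time and is no camera call; for the wrist camera it gives the pose at the moment of the call.
- job.close_job(): hands the job in, once; it reports no verdict.
The state is a dict: "time": time; "joint_positions": joint angles; "joint_vel": joint speeds; "joint_torque": joint torques, N m; "ee_pos": TCP position; "eef_rot": TCP orientation; "ft_force": force on the tool from outside, world axes, zero at the start; "torque": the same for the moment, N m; "width": finger opening in m.
Only numpy, scipy, OpenCV 4.12 (cv2) and the standard library are available. Lean on these libraries where they do the work, as an engineer would, in place of code of your own. Each camera call takes 0.05 s, during which the arm holds its last target.

TASK

Lock the painting turntable so that it cannot turn while the model house on it is painted: with the fingertips push the disc round by its upright peg until the slot in its rim faces the sliding bar, then push the bar by its post into the slot as far as it goes, and move clear. Only push, lift nothing; leave the model house standing in the middle of the disc without touching it, and do not disturb the bottle, cup or brush.

Things in the scene. Friction and masses are not known exactly. Their poses are not given: they have to be found in the camera images.
- turntable: Grey fixed foot of the turntable, standing on a 3 mm thick cutting mat (mat top at z = 0.003). Origin: on the disc's vertical axis, on the underside of the foot; z up. The bar's guide, 40 mm wide, runs out from the foot along the foot's own -x to 172 mm from the axis, with cheeks 29 mm high on either side of the bar. The bar slides along the foot's x axis. Nothing of the guide is higher than 29 mm above the origin.
- disc (a joint): Angle (rad) of the aluminium disc about its vertical axis: 0 when its slot faces the bar, growing counter-clockwise seen from above. It has no end stops, turns freely either way against light friction (about 0.07 N m, some 1 N at the peg) and stays where it is left. The disc is 160 mm across and 12 mm thick, its top 30 mm above the foot's origin. It has one straight slot in the rim, 20 mm wide, reaching from the rim in to 45 mm from the axis.
- slot (a point): Point in the middle of the disc's slot, at the level of the disc's top, 63 mm from the axis; it turns with the disc.
- bar_line (a point): Fixed point on the bar's line, level with the disc's top, 63 mm from the axis: where slot must come.
- disc_peg (a point): Centre of the top of the upright dark steel peg on the disc, the thing to push: round, 14 mm across, rising 38 mm above the disc, 65 mm from the axis, opposite the slot. It turns with the disc.
- bar (a joint): Travel (m) of the locking bar towards the disc: 0 drawn back (start), 0.036 fully home at its stop. The nose meets the rim at 0.006, and the disc blocks it there unless the slot is in line. It slides against about 2 N of friction and stays where it is left. The steel bar is 16 mm wide and 10 mm thick with a rounded nose, 2 mm of play each side in the slot; the nose centres the slot if that is a few mm off.
- bar_post (a point): Centre of the top of the upright round steel post on the bar, the thing to push: 16 mm across, rising 38 mm above the bar, its top 67 mm above the foot's origin. 140 mm from the axis when drawn back, 104 mm when home. Push it towards the disc's axis.
- bar_nose (a point): Tip of the bar's rounded nose, on the bar's top face: 86 mm from the axis when drawn back, 50 mm when home.
- house: Model house, grey with a pale wooden gable roof, 48 x 38 mm and 40 mm high, loose, standing in the middle of the disc and riding round with it. Origin: centre of its underside. Not to be touched.
- paint_bottle: Dark paint bottle with a white cap, 36 mm across, 95 mm high, standing loose. Origin: centre of its underside. Leave alone.
- water_cup: Empty white cup, 66 mm across, 75 mm high, standing loose. Origin: centre of its underside. Leave alone.
- paint_brush: Flat paint brush 190 mm long with a green handle, lying on the left of the mat, loose along its own x axis. Leave alone.

How it is judged:
By the outcome, as a careful person would: the job done as asked, in the order asked, and still so for the second after the job is handed in, with the robot touching nothing.
It also fails if it takes over 58 s, if anything falls off the work surface, if the arm or the gripper's body presses on something with over 40 N, if the wrist force passes 120 N, or if a joint passes its speed limit or range.

## Working session

There is one attempt and no reset: what is moved stays moved. The work goes in short steps, Python scripts to look and compute and a tool call to move; the robot and the scene stay as the last step left them, time stands still between calls to the robot, and variables do not carry over. Pictures are saved under pics/ and viewed, and the job is handed in when it is done.

Besides the shell and the picture viewer there is one more tool, called after ">>>" as name(argument=value, ...), one argument or row to a line, values as JSON. arm_command: Moves the arm, as the interface text tells. Its arguments: {"type":"object","properties":{"increments":{"type":"array","items":{"type":"object","properties":{"gripper":{"type":"number"},"dx":{"type":"number"},"dy":{"type":"number"},"dz":{"type":"number"},"spin":{"type":"number"}}}},"grip_force":{"type":"number"}},"required":["increments"]}

```bash
mkdir -p pics
python3 - <<'E'
from bench import read_state,cams,r
import cv2,numpy as np
print(read_state(), r.grasp_offset)
for n in ("scene","top"):
    im=cams.camera(n); cv2.imwrite(f"pics/{n}0.png",im[:,:,::-1])
    i=cams.camera_info(n); print(n,{k:np.round(v,4).tolist() for k,v in i.items()})
E
```

```text
{'time': 0.0, 'joint_positions': array([-1.18062925,  0.33289767, -0.06465608,  1.46095621,  0.02157582,
        1.34986773, -0.08852993]), 'joint_vel': array([-0.00115781, -0.0001135 ,  0.0008511 , -0.00249432,  0.00058509,
        0.00031619, -0.00062142]), 'joint_torque': array([ 6.84019069e-04, -6.23260331e+01,  2.49568652e-02, -3.89893270e+01,
       -6.14272454e-02,  4.00762120e-02,  1.81705718e-04]), 'ee_pos': array([0.25058331, 0.57214703, 0.22173059]), 'eef_rot': array([ 2.04948626e-01,  9.78772469e-01, -7.07401246e-04, -1.19440964e-04]), 'ft_force': array([-0.52541743,  0.02034633,  0.25820895]), 'torque': array([ 0.00359731, -0.02525737, -0.00099502]), 'width': 0.08711407784873898} 0.0187
scene {'K': [[405.6993, 0.0, 278.7829], [0.0, 405.6993, 210.6751], [0.0, 0.0, 1.0]], 'rvec': [1.2946, 1.9926, -1.1005], 'tvec': [0.204, -0.2415, 1.5203]}
top {'K': [[392.6718, 0.0, 282.673], [0.0, 392.6718, 210.182], [0.0, 0.0, 1.0]], 'rvec': [2.1722, -2.2036, 0.0123], 'tvec': [0.0695, 0.6013, 0.8558]}
```

View pics/top0.png

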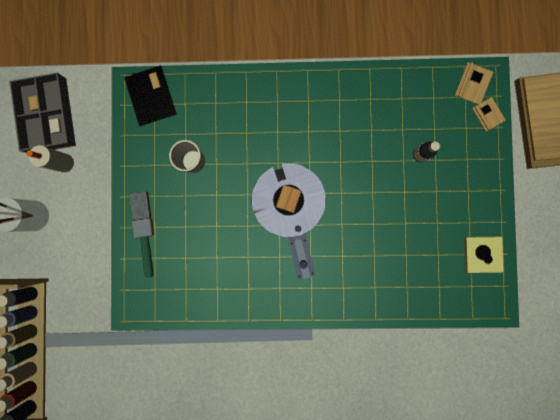

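View pics/scene0.png

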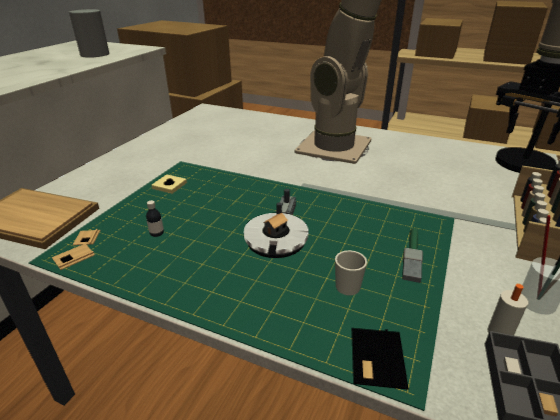

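Run:
```python
import cv2
a=cv2.imread("pics/top0.png")[150:290,230:350]
cv2.imwrite("pics/top0c.png",cv2.resize(a,None,fx=4.2,fy=4.2,interpolation=cv2.INTER_CUBIC))
a=cv2.imread("pics/scene0.png")[175:265,230:330]
cv2.imwrite("pics/scene0c.png",cv2.resize(a,None,fx=6,fy=6,interpolation=cv2.INTER_CUBIC))
```

```text
(no output)
```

View pics/top0c.png

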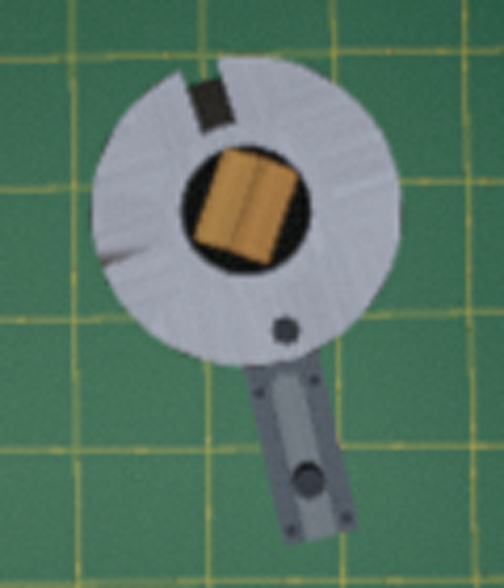

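View pics/scene0c.png

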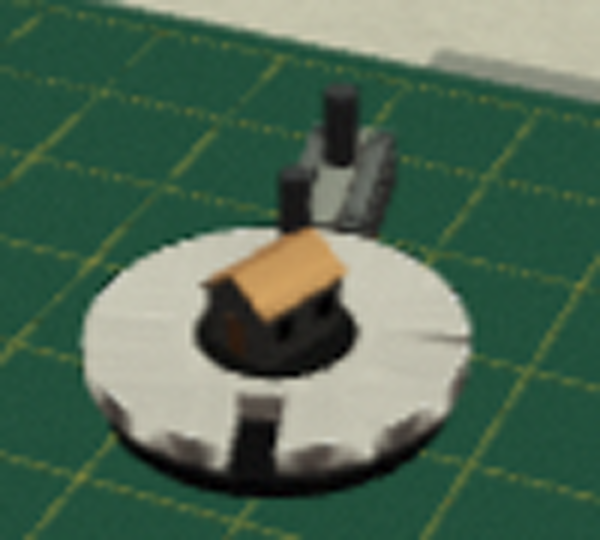

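```bash
cat > h.py <<'E'
import cv2,numpy as np
def P(info):
    R=cv2.Rodrigues(np.array(info["rvec"]))[0]; return np.array(info["K"]),R,np.array(info["tvec"]).ravel()
def ray(info,uv):
    K,R,t=P(info); d=R.T@np.linalg.inv(K)@[uv[0],uv[1],1]; return -R.T@t,d
def onz(info,uv,z):
    o,d=ray(info,uv); return o+d*(z-o[2])/d[2]
def tri(L):
    A=np.zeros((3,3));b=np.zeros(3)
    for i,uv in L:
        o,d=ray(i,uv); d/=np.linalg.norm(d); M=np.eye(3)-np.outer(d,d);A+=M;b+=M@o
    return np.linalg.solve(A,b)
def proj(info,X):
    K,R,t=P(info); p=K@(R@np.array(X,float)+t); return p[:2]/p[2]
E
python3 - <<'E'
from h import *
from bench import cams
T=cams.camera_info("top");S=cams.camera_info("scene")
ct=lambda u,v:((u+.5)/4.2-.5+230,(v+.5)/4.2-.5+150)
cs=lambda u,v:((u+.5)/6-.5+230,(v+.5)/6-.5+175)
print("cams",ray(T,(0,0))[0],ray(S,(0,0))[0])
for n,a,b,z in (("peg",ct(286,329),cs(295,173),.071),("post",ct(308,478),cs(341,92),.070)):
    print(n,tri([(T,a),(S,b)]),onz(T,a,z),onz(S,b,z))
# disc fit from top
import cv2
im=cv2.imread("pics/top0.png").astype(int)
print("disc c",onz(T,ct(246,211),.033))
pts=[(91,210),(401,205),(245,56),(150,335),(350,320),(365,112),(130,110),(245,367)]
X=np.array([onz(T,ct(*p),.033)[:2] for p in pts])
A=np.c_[2*X,np.ones(len(X))];s=np.linalg.lstsq(A,(X**2).sum(1),rcond=None)[0]
print("fit",s[:2],np.sqrt(s[2]+s[:2]@s[:2]))
for n,p,z in (("slot in",(218,128),.033),("slotout",(201,68),.033),("bar end",(320,538),.030),("g1",(285,543),.032),("g2",(356,527),.032)):
    print(n,onz(T,ct(*p),z))
E
```

```text
cams [0.56811083 0.03696957 0.8801165 ] [1.36973678 0.39775579 0.61390624]
peg [0.5626361  0.02935742 0.07152264] [0.56286445 0.0288381  0.071     ] [0.56163185 0.02951944 0.071     ]
post [0.4899622  0.01960309 0.0712444 ] [0.49000756 0.01920366 0.07      ] [0.48776725 0.01910372 0.07      ]
disc c [0.6235492  0.04809333 0.033     ]
fit [0.62379169 0.04870869] 0.07965743321426702
slot in [0.66666011 0.0619177  0.033     ]
slotout [0.69792564 0.07027762 0.033     ]
bar end [0.45551727 0.01267601 0.03      ]
g1 [0.45342408 0.03062986 0.032     ]
g2 [ 0.46117714 -0.00570756  0.032     ]
```

```bash
cat > plan.py <<'E'
import numpy as np,json
def az_of(q):
    from scipy.spatial.transform import Rotation as R
    M=R.from_quat(q).as_matrix(); return np.degrees(np.arctan2(M[1,1],M[0,1])),M
def rows(p,az,wps,g=0,post=False,nd=4):
    """wps: list of (x,y,z,az) one per row; tool y azimuth; x az=+90, z down"""
    out=[];p=np.array(p,float)
    for w in wps:
        d=np.array(w[:3])-p; s=np.round((az-w[3]),1)
        a=np.radians(az-s if post else az)
        y=np.array([np.cos(a),np.sin(a),0]);x=np.array([-np.sin(a),np.cos(a),0])
        dx,dy,dz=np.round([d@x,d@y,-d[2]],nd)
        p=p+dx*x+dy*y+np.array([0,0,-dz]);az-=s
        out.append(dict(gripper=g,dx=float(dx),dy=float(dy),dz=float(dz),spin=float(s)))
    for i in range(0,len(out),8): print(json.dumps(out[i:i+8]).replace(".0,",",").replace(".0}","}"))
    print("end",p.round(4),round(az,1)); return p,az
C=np.array([.6236,.0485])
E
python3 - <<'E'
from plan import *
p0=np.array([.2506,.5721,.2217]);t=np.array([.5625,.0707,.20])
rows(p0,66.4,[(*(p0+(t-p0)*k/16),66.4-10*k) for k in range(1,17)],nd=3)
E
```

```text
[{"gripper": 0, "dx": -0.03, "dy": -0.021, "dz": 0.001, "spin": 10}, {"gripper": 0, "dx": -0.034, "dy": -0.015, "dz": 0.002, "spin": 10}, {"gripper": 0, "dx": -0.036, "dy": -0.009, "dz": 0.001, "spin": 10}, {"gripper": 0, "dx": -0.037, "dy": -0.003, "dz": 0.001, "spin": 10}, {"gripper": 0, "dx": -0.036, "dy": 0.003, "dz": 0.002, "spin": 10}, {"gripper": 0, "dx": -0.036, "dy": 0.01, "dz": 0.001, "spin": 10}, {"gripper": 0, "dx": -0.033, "dy": 0.016, "dz": 0.001, "spin": 10}, {"gripper": 0, "dx": -0.03, "dy": 0.021, "dz": 0.002, "spin": 10}]
[{"gripper": 0, "dx": -0.026, "dy": 0.027, "dz": 0.001, "spin": 10}, {"gripper": 0, "dx": -0.021, "dy": 0.03, "dz": 0.002, "spin": 10}, {"gripper": 0, "dx": -0.015, "dy": 0.034, "dz": 0.001, "spin": 10}, {"gripper": 0, "dx": -0.01, "dy": 0.036, "dz": 0.001, "spin": 10}, {"gripper": 0, "dx": -0.003, "dy": 0.036, "dz": 0.002, "spin": 10}, {"gripper": 0, "dx": 0.004, "dy": 0.037, "dz": 0.001, "spin": 10}, {"gripper": 0, "dx": 0.01, "dy": 0.036, "dz": 0.001, "spin": 10}, {"gripper": 0, "dx": 0.016, "dy": 0.033, "dz": 0.002, "spin": 10}]
end [0.5629 0.0706 0.1997] -93.6
```

>>> arm_command(
  increments=[
    {"gripper": 0, "dx": -0.03, "dy": -0.021, "dz": 0.001, "spin": 10},
    {"gripper": 0, "dx": -0.034, "dy": -0.015, "dz": 0.002, "spin": 10},
    {"gripper": 0, "dx": -0.036, "dy": -0.009, "dz": 0.001, "spin": 10},
    {"gripper": 0, "dx": -0.037, "dy": -0.003, "dz": 0.001, "spin": 10},
    {"gripper": 0, "dx": -0.036, "dy": 0.003, "dz": 0.002, "spin": 10},
    {"gripper": 0, "dx": -0.036, "dy": 0.01, "dz": 0.001, "spin": 10},
    {"gripper": 0, "dx": -0.033, "dy": 0.016, "dz": 0.001, "spin": 10},
    {"gripper": 0, "dx": -0.03, "dy": 0.021, "dz": 0.002, "spin": 10},
  ],
)

```text
time: 1.1
ee_pos: [0.4065, 0.3208, 0.2113]
eef_rot: [0.788, 0.616, -0.0, -0.0]
ft_force: [0.5, 0.3, 0.3]
width: 0.015
```

>>> arm_command(
  increments=[
    {"gripper": 0, "dx": -0.026, "dy": 0.027, "dz": 0.001, "spin": 10},
    {"gripper": 0, "dx": -0.021, "dy": 0.03, "dz": 0.002, "spin": 10},
    {"gripper": 0, "dx": -0.015, "dy": 0.034, "dz": 0.001, "spin": 10},
    {"gripper": 0, "dx": -0.01, "dy": 0.036, "dz": 0.001, "spin": 10},
    {"gripper": 0, "dx": -0.003, "dy": 0.036, "dz": 0.002, "spin": 10},
    {"gripper": 0, "dx": 0.004, "dy": 0.037, "dz": 0.001, "spin": 10},
    {"gripper": 0, "dx": 0.01, "dy": 0.036, "dz": 0.001, "spin": 10},
    {"gripper": 0, "dx": 0.016, "dy": 0.033, "dz": 0.002, "spin": 10},
  ],
)

```text
time: 2.1
ee_pos: [0.563, 0.0697, 0.2003]
eef_rot: [0.999, -0.035, -0.0, -0.0]
ft_force: [0.1, 0.9, -0.7]
width: 0.0003
```

Run:
```python
from h import *
from bench import *
from plan import *
s=read_state();print(s['ee_pos'],az_of(s['eef_rot'])[0],s['joint_positions'],s['width'])
W=cams.camera_info("wrist");im=cams.camera("wrist")
for n,X in (("peg",(.5626,.029,.071)),("post",(.4885,.0192,.07)),("c",(.6236,.0485,.033))): print(n,proj(W,X))
cv2.imwrite("pics/w1.png",im[:,:,::-1])
```

```text
[0.56296763 0.06971119 0.20032074] -93.97481009537435 [-0.68445361  0.23314965  0.56287088  1.67616013 -0.12952408  1.26989674
 -1.73543846] 0.00027599795074011505
peg [322.21212114 199.03829122]
post [334.0366529  268.61962448]
c [296.09596054 133.15993064]
```

View pics/w1.png

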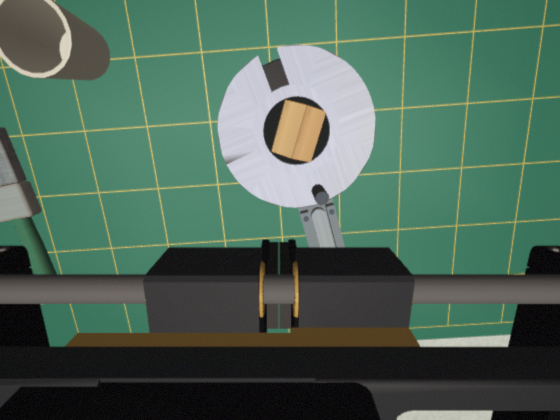

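Run:
```python
from h import *
from bench import *
W=cams.camera_info("wrist");print(ray(W,(0,0))[0],W["K"][0])
a=cv2.imread("pics/w1.png")[35:255,210:390]
cv2.imwrite("pics/w1c.png",cv2.resize(a,None,fx=2.7,fy=2.7,interpolation=cv2.INTER_CUBIC))
X=[(219,126),(375,126),(297,207),(240,77),(352,182),(244,184),(300,45)]
Y=np.array([onz(W,p,.033)[:2] for p in X]);A=np.c_[2*Y,np.ones(len(Y))];s=np.linalg.lstsq(A,(Y**2).sum(1),rcond=None)[0]
print("fit",s[:2],np.sqrt(s[2]+s[:2]@s[:2]))
```

```text
[0.63964807 0.05973806 0.36213976] [315.28149445   0.         278.41658195]
fit [0.62644546 0.04024654] 0.07857690995921675
```

View pics/w1c.png

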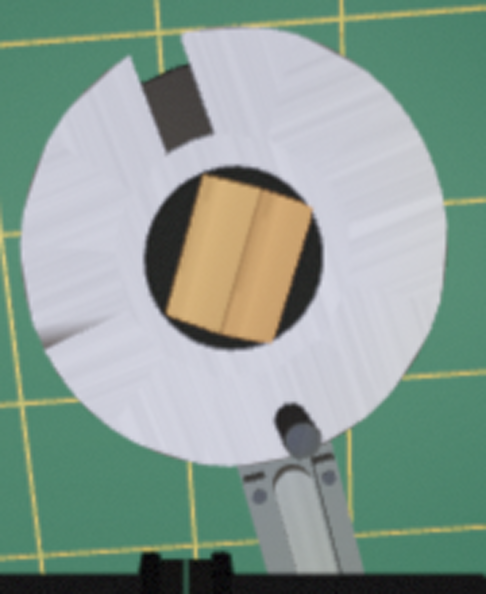

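```bash
python3 - <<'E'
from h import *
from bench import *
from plan import C
for n,f in (("wrist","w1"),("top","top0"),("scene","scene0")):
    i=cams.camera_info(n); im=cv2.imread(f"pics/{f}.png"); k=2
    im=cv2.resize(im,None,fx=k,fy=k)
    def dr(c,r,z,col):
        P=np.array([proj(i,(c[0]+r*np.cos(t),c[1]+r*np.sin(t),z)) for t in np.linspace(0,6.2832,60)])
        cv2.polylines(im,[np.int32(P*k+k/2)],True,col,1)
    dr(C,.08,.033,(0,0,255)); dr((.5626,.029),.007,.071,(0,255,255)); dr((.4885,.0192),.008,.07,(0,255,0))
    u,v=(np.array(proj(i,(*C,.033)))*k).astype(int)
    cv2.imwrite(f"pics/ov_{n}.png",im[max(0,v-250):v+250,max(0,u-250):u+250])
E
python3 -c "
import cv2,numpy as np
a=[cv2.imread(f'pics/ov_{n}.png') for n in('wrist','top','scene')]
h=max(x.shape[0] for x in a)
a=[cv2.copyMakeBorder(x,0,h-x.shape[0],0,0,0) for x in a]
cv2.imwrite('pics/ov.png',np.hstack([a[0],a[1][:,100:400]])[:600,:800]); cv2.imwrite('pics/ov2.png',a[2])"
```

```text
(no output)
```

View pics/ov.png

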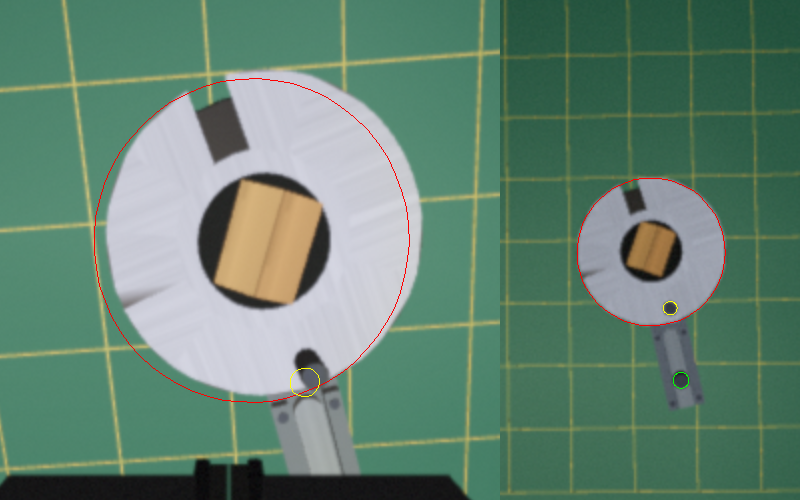

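View pics/ov2.png

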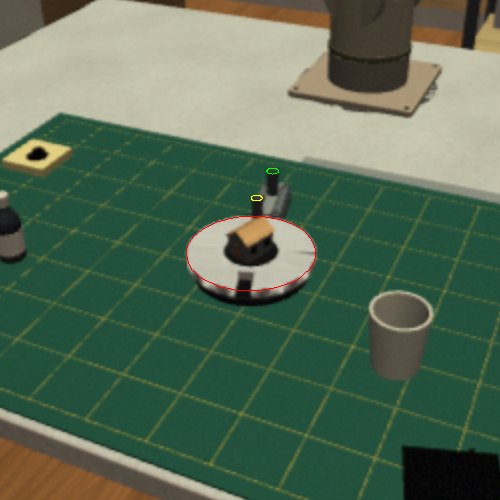

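```bash
python3 - <<'E'
from h import *
from bench import *
s=read_state();print(s['time'],s['ee_pos'],s['joint_vel'])
for n in("top","scene"):
    i=cams.camera_info(n); im=cams.camera(n)[:,:,::-1]
    k=5;u,v=np.int32(proj(i,s['ee_pos'])); print(proj(i,s['ee_pos']))
    a=cv2.resize(np.ascontiguousarray(im[v-40:v+50,u-40:u+40]),None,fx=k,fy=k,interpolation=cv2.INTER_CUBIC)
    p=(proj(i,s['ee_pos'])-(u-40,v-40)+.5)*k; cv2.circle(a,tuple(np.int32(p)),3,(0,0,255),-1)
    cv2.imwrite(f"pics/tcp_{n}.png",a)
E
python3 -c "
import cv2,numpy as np
cv2.imwrite('pics/tcp.png',np.hstack([cv2.imread(f'pics/tcp_{n}.png') for n in('top','scene')]))"
```

```text
2.15 [0.56461286 0.06444441 0.20017254] [-0.01723202 -0.03591934 -0.0220309   0.03298568  0.0471137   0.00212834
  0.1289517 ]
[277.8771307  227.69666442]
[291.30885281 160.36768057]
```

View pics/tcp.png

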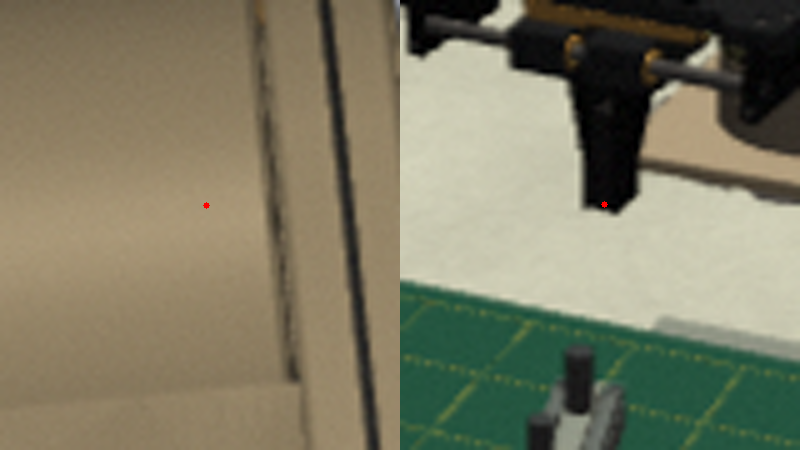

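>>> arm_command(
  increments=[
    {"gripper": 0},
    {"gripper": 0, "dz": 0.03},
    {"gripper": 0, "dz": 0.04},
    {"gripper": 0, "dz": 0.04},
    {"gripper": 0, "dz": 0.025},
    {"gripper": 0, "dz": 0.015},
    {"gripper": 0, "dz": 0.005},
    {"gripper": 0},
  ],
)

```text
validation failed for argument at $.in...
```

Run:
```python
from plan import *
from bench import *
s=read_state();print(s['ee_pos'],az_of(s['eef_rot'])[0],s['ft_force'],s['joint_vel'])
print("rel",np.degrees(np.arctan2(*(s['ee_pos'][:2]-C)[::-1])))
# push arc: phi from 160 to 352.3 less margin
p=(.5629,.0706,.0447);az=-93.6
phis=[165,169,173,177,181,185,190,195]+list(np.linspace(195,335,25)[1:])
w=[]
for ph in phis:
    r=.061;w.append((C[0]+r*np.cos(np.radians(ph)),C[1]+r*np.sin(np.radians(ph)),.0447,max(ph-270,-93.6)))
rows(p,az,w)
```

```text
[0.56289522 0.06870104 0.20008167] -93.85377648417065 [-0.37805848  0.23236919  0.98324792] [-0.02982036 -0.01630595 -0.04830134  0.00972731 -0.00559934  0.00335967
  0.02630309]
rel 161.5938395151604
[{"gripper": 0, "dx": 0.0022, "dy": 0.0062, "dz": -0, "spin": 0}, {"gripper": 0, "dx": -0.0007, "dy": 0.0042, "dz": -0, "spin": 0}, {"gripper": 0, "dx": -0.0004, "dy": 0.0042, "dz": -0, "spin": 0}, {"gripper": 0, "dx": -0.0001, "dy": 0.0043, "dz": -0, "spin": -0.6}, {"gripper": 0, "dx": 0.0001, "dy": 0.0042, "dz": -0, "spin": -4}, {"gripper": 0, "dx": 0.0002, "dy": 0.0043, "dz": -0, "spin": -4}, {"gripper": 0, "dx": 0.0002, "dy": 0.0053, "dz": -0, "spin": -5}, {"gripper": 0, "dx": 0.0002, "dy": 0.0053, "dz": -0, "spin": -5}]
[{"gripper": 0, "dx": 0.0003, "dy": 0.0062, "dz": -0, "spin": -5.8}, {"gripper": 0, "dx": 0.0004, "dy": 0.0062, "dz": -0, "spin": -5.9}, {"gripper": 0, "dx": 0.0003, "dy": 0.0062, "dz": -0, "spin": -5.8}, {"gripper": 0, "dx": 0.0003, "dy": 0.0062, "dz": -0, "spin": -5.8}, {"gripper": 0, "dx": 0.0003, "dy": 0.0062, "dz": -0, "spin": -5.9}, {"gripper": 0, "dx": 0.0003
[... 598 characters left out ...]
0, "dx": 0.0003, "dy": 0.0062, "dz": -0, "spin": -5.8}, {"gripper": 0, "dx": 0.0003, "dy": 0.0062, "dz": -0, "spin": -5.8}]
[{"gripper": 0, "dx": 0.0004, "dy": 0.0062, "dz": -0, "spin": -5.9}, {"gripper": 0, "dx": 0.0003, "dy": 0.0062, "dz": -0, "spin": -5.8}, {"gripper": 0, "dx": 0.0003, "dy": 0.0062, "dz": -0, "spin": -5.8}, {"gripper": 0, "dx": 0.0003, "dy": 0.0062, "dz": -0, "spin": -5.9}, {"gripper": 0, "dx": 0.0003, "dy": 0.0062, "dz": -0, "spin": -5.8}, {"gripper": 0, "dx": 0.0003, "dy": 0.0062, "dz": -0, "spin": -5.8}, {"gripper": 0, "dx": 0.0003, "dy": 0.0062, "dz": -0, "spin": -5.9}, {"gripper": 0, "dx": 0.0004, "dy": 0.0062, "dz": -0, "spin": -5.8}]
end [0.6788 0.0227 0.0447] 65.0
```

Rows need all fields.

>>> arm_command(
  increments=[
    {"gripper": 0, "dx": 0, "dy": 0, "dz": 0, "spin": 0},
    {"gripper": 0, "dx": 0, "dy": 0, "dz": 0.03, "spin": 0},
    {"gripper": 0, "dx": 0, "dy": 0, "dz": 0.04, "spin": 0},
    {"gripper": 0, "dx": 0, "dy": 0, "dz": 0.04, "spin": 0},
    {"gripper": 0, "dx": 0, "dy": 0, "dz": 0.025, "spin": 0},
    {"gripper": 0, "dx": 0, "dy": 0, "dz": 0.015, "spin": 0},
    {"gripper": 0, "dx": 0, "dy": 0, "dz": 0.005, "spin": 0},
    {"gripper": 0, "dx": 0, "dy": 0, "dz": 0, "spin": 0},
  ],
)

```text
time: 3.25
ee_pos: [0.5629, 0.0711, 0.0461]
eef_rot: [1.0, -0.032, 0.0, -0.0]
ft_force: [0.7, -0.5, 0.5]
width: 0.0005
```

Run:
```python
from plan import *
from bench import *
s=read_state();print(s['ee_pos'],az_of(s['eef_rot'])[0],s['ft_force'],s['joint_vel'])
```

```text
[0.5629193  0.07114279 0.04609311] -93.61803243779127 [ 0.66588913 -0.47669555  0.45680757] [ 0.00219201 -0.00902906  0.00447401 -0.00747271  0.00323502  0.00482057
 -0.00232354]
```

>>> arm_command(
  increments=[
    {"gripper": 0, "dx": 0.0022, "dy": 0.0062, "dz": 0, "spin": 0},
    {"gripper": 0, "dx": -0.0007, "dy": 0.0042, "dz": 0, "spin": 0},
    {"gripper": 0, "dx": -0.0004, "dy": 0.0042, "dz": 0, "spin": 0},
    {"gripper": 0, "dx": -0.0001, "dy": 0.0043, "dz": 0, "spin": -0.6},
    {"gripper": 0, "dx": 0.0001, "dy": 0.0042, "dz": 0, "spin": -4},
    {"gripper": 0, "dx": 0.0002, "dy": 0.0043, "dz": 0, "spin": -4},
    {"gripper": 0, "dx": 0.0002, "dy": 0.0053, "dz": 0, "spin": -5},
    {"gripper": 0, "dx": 0.0002, "dy": 0.0053, "dz": 0, "spin": -5},
  ],
)

```text
time: 4.25
ee_pos: [0.5639, 0.033, 0.0454]
eef_rot: [0.991, 0.132, -0.0, -0.0]
ft_force: [-1.7, 0.2, 1.0]
width: 0.0009
```

```bash
cat > see.py <<'E'
from h import *
from plan import *
from bench import *
import sys
s=read_state();q=s['ee_pos'][:2]-C
print(s['time'],s['ee_pos'].round(4),az_of(s['eef_rot'])[0].round(1),s['ft_force'].round(1),"phi",np.degrees(np.arctan2(q[1],q[0])).round(1),np.hypot(*q).round(4))
a=cams.camera("wrist")[:,:,::-1]
b=cams.camera("scene")[165:275,220:340,::-1]
b=cv2.resize(b,None,fx=3.8,fy=3.8,interpolation=cv2.INTER_CUBIC)[:420]
cv2.imwrite(f"pics/{sys.argv[1]}.png",np.hstack([cv2.resize(a,(400,300)),b[:300,:400]]) if 0 else np.hstack([a[:,100:460],b[:,:440]]))
E
python3 see.py s2
```

```text
4.25 [0.5639 0.033  0.0454] -74.8 [-1.7  0.2  1. ] phi -165.5 0.0617Traceback (most recent call last):
  File "see.py", line 10, in <module>
    cv2.imwrite(f"pics/{sys.argv[1]}.png",np.hstack([cv2.resize(a,(400,300)),b[:300,:400]]) if 0 else np.hstack([a[:,100:460],b[:,:440]]))
                                                                                                      ~~~~~~~~~^^^^^^^^^^^^^^^^^^^^^^^^^^
    return _nx.concatenate(arrs, 1, dtype=dtype, casting=casting)
           ~~~~~~~~~~~~~~~^^^^^^^^^^^^^^^^^^^^^^^^^^^^^^^^^^^^^^^
ValueError: all the input array dimensions except for the concatenation axis must match exactly, but along dimension 0, the array at index 0 has size 420 and the array at index 1 has size 418
```

```bash
sed -i 's/165:275,220:340/165:277,220:340/' see.py; python3 see.py s3
```

```text
4.35 [0.5643 0.0323 0.0456] -75.0 [ 0.9  0.  -0. ] phi -164.7 0.0615
```

View pics/s3.png

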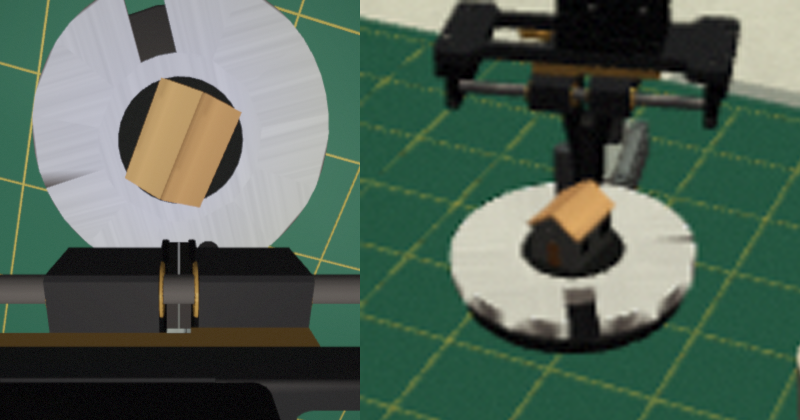

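>>> arm_command(
  increments=[
    {"gripper": 0, "dx": 0.0003, "dy": 0.0062, "dz": 0, "spin": -5.8},
    {"gripper": 0, "dx": 0.0004, "dy": 0.0062, "dz": 0, "spin": -5.9},
    {"gripper": 0, "dx": 0.0003, "dy": 0.0062, "dz": 0, "spin": -5.8},
    {"gripper": 0, "dx": 0.0003, "dy": 0.0062, "dz": 0, "spin": -5.8},
    {"gripper": 0, "dx": 0.0003, "dy": 0.0062, "dz": 0, "spin": -5.9},
    {"gripper": 0, "dx": 0.0003, "dy": 0.0062, "dz": 0, "spin": -5.8},
    {"gripper": 0, "dx": 0.0003, "dy": 0.0062, "dz": 0, "spin": -5.8},
    {"gripper": 0, "dx": 0.0003, "dy": 0.0062, "dz": 0, "spin": -5.9},
  ],
)

```text
time: 5.45
ee_pos: [0.5939, -0.0051, 0.0453]
eef_rot: [0.858, 0.513, -0.001, -0.0]
ft_force: [-2.2, -0.4, 1.3]
width: 0.0005
```

```bash
python3 see.py s4
```

```text
5.45 [ 0.5939 -0.0051  0.0453] -28.3 [-2.2 -0.4  1.3] phi -119.0 0.0613
```

View pics/s4.png

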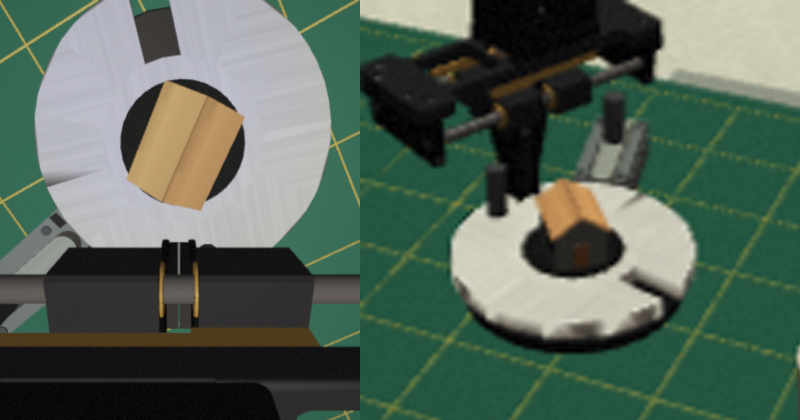

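>>> arm_command(
  increments=[
    {"gripper": 0, "dx": 0.0004, "dy": 0.0062, "dz": 0, "spin": -5.8},
    {"gripper": 0, "dx": 0.0003, "dy": 0.0062, "dz": 0, "spin": -5.8},
    {"gripper": 0, "dx": 0.0003, "dy": 0.0062, "dz": 0, "spin": -5.9},
    {"gripper": 0, "dx": 0.0003, "dy": 0.0062, "dz": 0, "spin": -5.8},
    {"gripper": 0, "dx": 0.0003, "dy": 0.0062, "dz": 0, "spin": -5.8},
    {"gripper": 0, "dx": 0.0003, "dy": 0.0062, "dz": 0, "spin": -5.9},
    {"gripper": 0, "dx": 0.0003, "dy": 0.0062, "dz": 0, "spin": -5.8},
    {"gripper": 0, "dx": 0.0003, "dy": 0.0062, "dz": 0, "spin": -5.8},
  ],
)

```text
time: 6.55
ee_pos: [0.6422, -0.0097, 0.0453]
eef_rot: [0.586, 0.81, -0.0, -0.0]
ft_force: [-0.8, -0.3, 1.0]
width: 0.0
```

>>> arm_command(
  increments=[
    {"gripper": 0, "dx": 0.0004, "dy": 0.0062, "dz": 0, "spin": -5.9},
    {"gripper": 0, "dx": 0.0003, "dy": 0.0062, "dz": 0, "spin": -5.8},
    {"gripper": 0, "dx": 0.0003, "dy": 0.0062, "dz": 0, "spin": -5.8},
    {"gripper": 0, "dx": 0.0003, "dy": 0.0062, "dz": 0, "spin": -5.9},
    {"gripper": 0, "dx": 0.0003, "dy": 0.0062, "dz": 0, "spin": -5.8},
    {"gripper": 0, "dx": 0.0003, "dy": 0.0062, "dz": 0, "spin": -5.8},
    {"gripper": 0, "dx": 0.0003, "dy": 0.0062, "dz": 0, "spin": -5.9},
    {"gripper": 0, "dx": 0.0004, "dy": 0.0062, "dz": 0, "spin": -5.8},
  ],
)

```text
time: 7.55
ee_pos: [0.6785, 0.0225, 0.0454]
eef_rot: [0.217, 0.976, -0.0, 0.0]
ft_force: [0.4, -1.7, 0.0]
width: 0.0005
```

```bash
python3 see.py s5
```

```text
7.55 [0.6785 0.0225 0.0454] 64.9 [ 0.4 -1.7  0. ] phi -25.3 0.0608
```

View pics/s5.png

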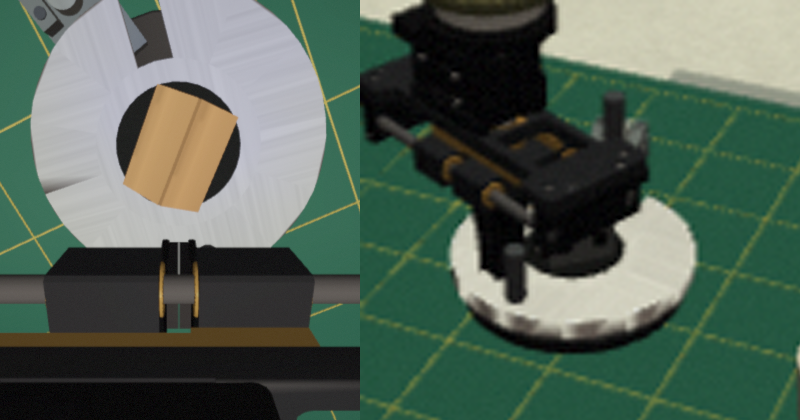

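```bash
cat > wr.py <<'E'
from h import *
from bench import *
import sys,pickle
i=cams.camera_info("wrist");a=cams.camera("wrist")[:,:,::-1]
pickle.dump(i,open("wi.pkl","wb"));cv2.imwrite("pics/full_"+sys.argv[1]+".png",a)
u0,v0,u1,v1,k=map(float,sys.argv[2:7])
cv2.imwrite("pics/"+sys.argv[1]+".png",cv2.resize(a[int(v0):int(v1),int(u0):int(u1)],None,fx=k,fy=k,interpolation=cv2.INTER_CUBIC))
E
python3 wr.py s6 80 0 340 230 2.5
```

```text
(no output)
```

View pics/s6.png

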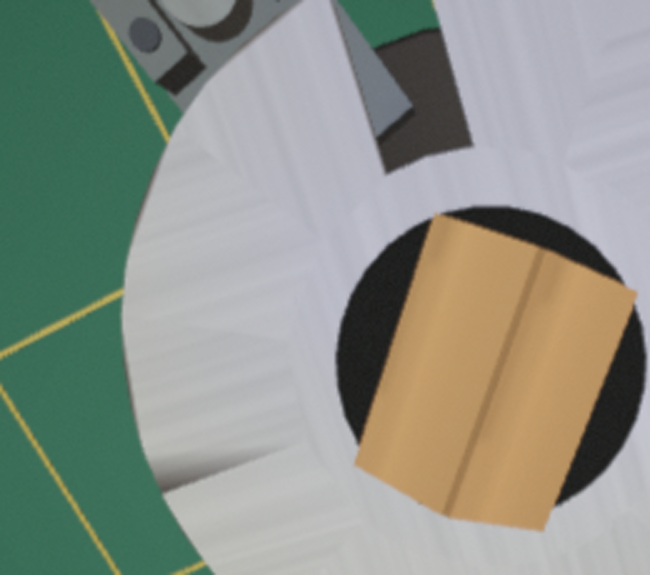

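```bash
cat > slot.py <<'E'
from h import *
from plan import C
import pickle,sys
i=pickle.load(open("wi.pkl","rb"))
def w(pts,off,k,z=.033):
    return np.array([onz(i,((u+.5)/k-.5+off[0],(v+.5)/k-.5+off[1]),z)[:2] for u,v in pts])
E
python3 - <<'E'
from slot import *
L=w([(335,0),(386,172)],(80,0),2.5);R=w([(435,0),(473,146)],(80,0),2.5)
for E in(L,R): d=E[0]-E[1];print(E,np.degrees(np.arctan2(d[1],d[0])))
print("width",np.linalg.norm(L[1]-R[1]))
m=(L[1]+R[1])/2-C;print("mid",np.degrees(np.arctan2(m[1],m[0])),np.hypot(*m))
m=(L[0]+R[0])/2-C;print("mid",np.degrees(np.arctan2(m[1],m[0])),np.hypot(*m))
X=[(122,310),(183,108),(150,465),(212,570)]
for p in w(X,(80,0),2.5): print(np.hypot(*(p-C)))
E
```

```text
[[0.54869386 0.05140741]
 [0.58022962 0.04622423]] 170.66637930833835
[[0.55691557 0.0689369 ]
 [0.58338865 0.06441224]] 170.30098249233563
width 0.018460314266912428
mid 170.73376119545802 0.04234341321184782
mid 170.63775932350953 0.0717510398068683
0.07870007654541698
0.07868872389844772
0.07927746324500402
0.08017430101758548
```

Run:
```python
from plan import *
ph=335;w=[]
for d in (4,4,4,3,2,1.5,0,0):
    ph+=d;r=.061;w.append((C[0]+r*np.cos(np.radians(ph)),C[1]+r*np.sin(np.radians(ph)),.0447,ph-270))
rows((.6788,.0227,.0447),65,w)
```

```text
[{"gripper": 0, "dx": 0.0001, "dy": 0.0043, "dz": -0, "spin": -4}, {"gripper": 0, "dx": 0.0001, "dy": 0.0043, "dz": -0, "spin": -4}, {"gripper": 0, "dx": 0.0002, "dy": 0.0042, "dz": -0, "spin": -4}, {"gripper": 0, "dx": 0.0001, "dy": 0.0032, "dz": -0, "spin": -3}, {"gripper": 0, "dx": -0, "dy": 0.0021, "dz": -0, "spin": -2}, {"gripper": 0, "dx": 0, "dy": 0.0016, "dz": -0, "spin": -1.5}, {"gripper": 0, "dx": 0, "dy": 0, "dz": -0, "spin": 0}, {"gripper": 0, "dx": 0, "dy": 0, "dz": -0, "spin": 0}]
end [0.6842 0.0416 0.0447] 83.5
```

>>> arm_command(
  increments=[
    {"gripper": 0, "dx": 0.0001, "dy": 0.0043, "dz": 0, "spin": -4},
    {"gripper": 0, "dx": 0.0001, "dy": 0.0043, "dz": 0, "spin": -4},
    {"gripper": 0, "dx": 0.0002, "dy": 0.0042, "dz": 0, "spin": -4},
    {"gripper": 0, "dx": 0.0001, "dy": 0.0032, "dz": 0, "spin": -3},
    {"gripper": 0, "dx": 0, "dy": 0.0021, "dz": 0, "spin": -2},
    {"gripper": 0, "dx": 0, "dy": 0.0016, "dz": 0, "spin": -1.5},
    {"gripper": 0, "dx": 0, "dy": 0, "dz": 0, "spin": 0},
    {"gripper": 0, "dx": 0, "dy": 0, "dz": 0, "spin": 0},
  ],
)

```text
time: 8.7
ee_pos: [0.684, 0.0417, 0.0456]
eef_rot: [0.058, 0.998, 0.0, 0.0]
ft_force: [-1.4, 0.1, 0.5]
width: 0.0009
```

```bash
python3 wr.py s7 80 0 340 150 3
```

```text
(no output)
```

View pics/s7.png

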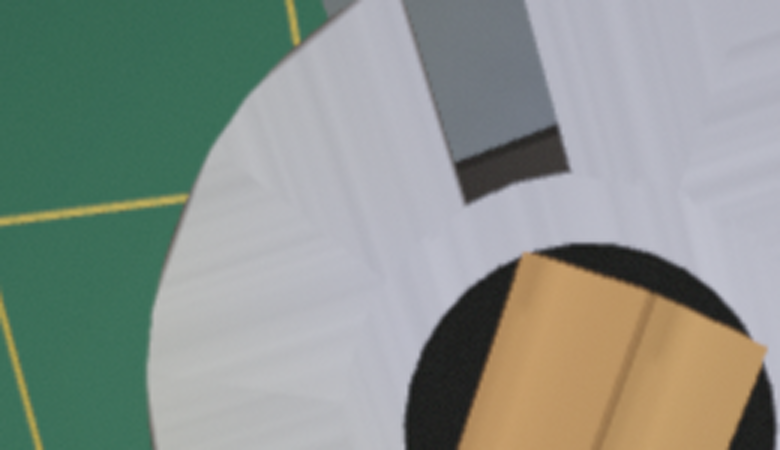

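```bash
cat >> slot.py <<'E'
def rep(l,r,off,k):
    L=w(l,off,k);R=w(r,off,k)
    for E in(L,R): d=E[0]-E[1];print("edge",np.degrees(np.arctan2(d[1],d[0])))
    for j in(0,1):
        m=(L[j]+R[j])/2-C;print("mid",np.degrees(np.arctan2(m[1],m[0])),np.hypot(*m))
E
python3 - <<'E'
from slot import *
rep([(404,0),(466,204)],[(525,0),(569,172)],(80,0),3)
e=w([(457,162),(557,126)],(80,0),3,.018);d=e[0]-e[1];print(e,np.degrees(np.arctan2(d[1],d[0])))
E
```

```text
edge -170.34837107602326
edge -171.41797576768232
mid -170.35137680884603 0.0711512289848673
mid -170.0193341266254 0.04215264656131202
[[0.57396954 0.02998019]
 [0.57017494 0.04889282]] -78.65490567449164
```

>>> arm_command(
  increments=[
    {"gripper": 0, "dx": 0, "dy": 0.0012, "dz": 0, "spin": -1.1},
    {"gripper": 0, "dx": 0, "dy": 0.0013, "dz": 0, "spin": -1.2},
    {"gripper": 0, "dx": 0, "dy": 0, "dz": 0, "spin": 0},
    {"gripper": 0, "dx": 0, "dy": 0, "dz": 0, "spin": 0},
    {"gripper": 0, "dx": 0, "dy": -0.004, "dz": 0, "spin": 0},
    {"gripper": 0, "dx": 0, "dy": -0.004, "dz": 0, "spin": 0},
    {"gripper": 0, "dx": 0, "dy": 0, "dz": -0.02, "spin": 0},
    {"gripper": 0, "dx": 0, "dy": 0, "dz": -0.04, "spin": 0},
  ],
)

```text
time: 9.75
ee_pos: [0.6827, 0.0361, 0.1059]
eef_rot: [0.037, 0.999, -0.0, -0.001]
ft_force: [0.3, -1.0, 0.2]
width: 0.0005
```

>>> arm_command(
  increments=[
    {"gripper": 0, "dx": 0, "dy": 0, "dz": -0.05, "spin": 0},
    {"gripper": 0, "dx": 0, "dy": 0, "dz": -0.05, "spin": 8},
    {"gripper": 0, "dx": 0, "dy": 0, "dz": 0, "spin": 10},
    {"gripper": 0, "dx": 0, "dy": 0, "dz": 0, "spin": 10},
    {"gripper": 0, "dx": 0, "dy": 0, "dz": 0, "spin": 10},
    {"gripper": 0, "dx": 0, "dy": 0, "dz": 0, "spin": 10},
    {"gripper": 0, "dx": 0, "dy": 0, "dz": 0, "spin": 10},
    {"gripper": 0, "dx": 0, "dy": 0, "dz": 0, "spin": 0},
  ],
)

```text
time: 10.75
ee_pos: [0.6838, 0.0365, 0.2071]
eef_rot: [0.516, 0.856, 0.001, 0.001]
ft_force: [-0.0, -0.5, 0.3]
width: 0.0006
```

```bash
python3 wr.py s8 0 0 560 420 1; python3 -c "
from bench import *;from plan import *
s=read_state();print(s['ee_pos'],az_of(s['eef_rot'])[0])"
```

```text
[0.68379863 0.0363947  0.20679923] 27.981929451357427
```

View pics/s8.png

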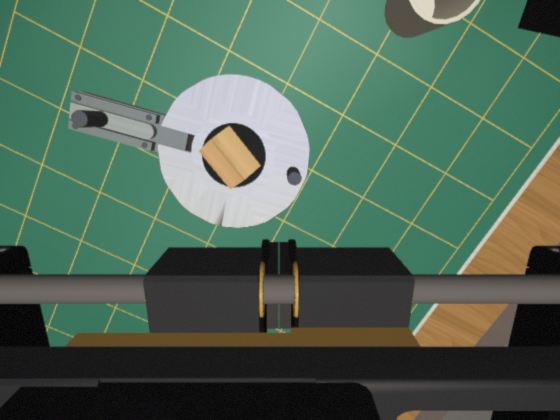

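```bash
python3 -c "
import cv2
a=cv2.imread('pics/full_s8.png')[80:240,60:320]
cv2.imwrite('pics/s8c.png',cv2.resize(a,None,fx=3,fy=3,interpolation=cv2.INTER_CUBIC))"
```

```text
(no output)
```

View pics/s8c.png

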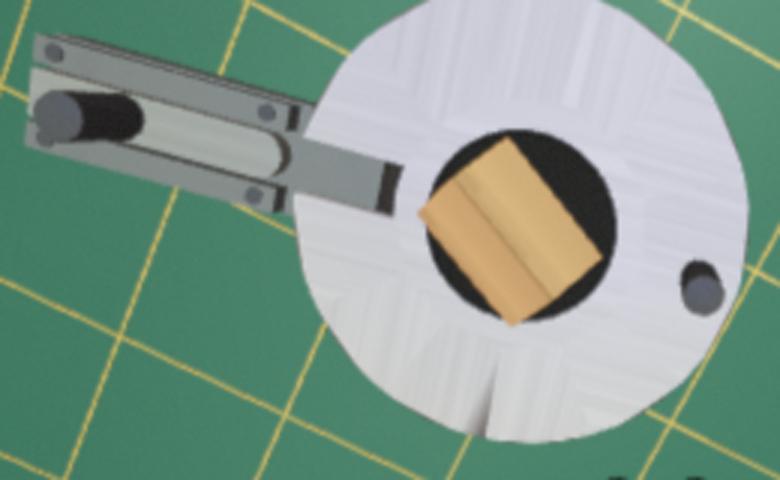

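Run:
```python
from slot import *
o=(60,80)
rep([(312,135),(404,165)],[(294,187),(393,215)],o,3)
e=w([(33,67),(285,138)],o,3,.032);d=e[0]-e[1];print("bar edge",np.degrees(np.arctan2(d[1],d[0])))
e=w([(55,36),(315,103)],o,3,.032);d=e[0]-e[1];print("cheek edge",np.degrees(np.arctan2(d[1],d[0])))
e=w([(24,146),(274,212)],o,3,.032);d=e[0]-e[1];print("cheek edge lo",np.degrees(np.arctan2(d[1],d[0])))
p=w([(58,115)],o,3,.07)[0];m=p-C;print("post",p,np.degrees(np.arctan2(m[1],m[0])),np.hypot(*m))
p=w([(703,295)],o,3,.071)[0];m=p-C;print("peg",p,np.degrees(np.arctan2(m[1],m[0])),np.hypot(*m))
X=w([(748,215),(520,442),(293,205),(688,85),(650,400),(365,390),(335,95)],o,3)
A=np.c_[2*X,np.ones(len(X))];s=np.linalg.lstsq(A,(X**2).sum(1),rcond=None)[0];print(s[:2],np.sqrt(s[2]+s[:2]@s[:2]))
n=w([(284,157)],o,3,.028)[0];m=n-C;print("nose",n,np.degrees(np.arctan2(m[1],m[0])),np.hypot(*m))
```

```text
edge -170.22292739194174
edge -168.14669677421563
mid -168.84144048533307 0.07590124946003443
mid -168.59932067028666 0.042160495202624416
bar edge -167.8813765123024
cheek edge -166.3940751857933
cheek edge lo -167.23457418967533
post [0.48937918 0.0195173 ] -167.81503770045208 0.13731432603693175
peg [0.68889931 0.06241157] 12.026667315376494 0.06676474670663038
[0.6259558  0.04534507] 0.07865308023934625
nose [0.5412299  0.03101677] -168.0166902240649 0.08420509183983588
```

Run:
```python
from plan import *
u=np.array([np.cos(np.radians(12.1)),np.sin(np.radians(12.1))])
p0=np.array([.6838,.0364,.2067]);t=np.array([*(C-.175*u),.2067])
w=[(*(p0+(t-p0)*f),28-15.9*min(1,f*1.2)) for f in (.12,.28,.46,.64,.8,.92,1,1)]
rows(p0,28,w); print(t)
```

```text
[{"gripper": 0, "dx": 0.0104, "dy": -0.0259, "dz": -0, "spin": 2.3}, {"gripper": 0, "dx": 0.0125, "dy": -0.035, "dz": -0, "spin": 3}, {"gripper": 0, "dx": 0.012, "dy": -0.0402, "dz": -0, "spin": 3.5}, {"gripper": 0, "dx": 0.0095, "dy": -0.0407, "dz": -0, "spin": 3.4}, {"gripper": 0, "dx": 0.0063, "dy": -0.0367, "dz": -0, "spin": 3.1}, {"gripper": 0, "dx": 0.0032, "dy": -0.0278, "dz": -0, "spin": 0.6}, {"gripper": 0, "dx": 0.002, "dy": -0.0185, "dz": -0, "spin": 0}, {"gripper": 0, "dx": -0, "dy": 0, "dz": -0, "spin": 0}]
end [0.4525 0.0118 0.2067] 12.1
[0.45248793 0.01181675 0.2067    ]
```

>>> arm_command(
  increments=[
    {"gripper": 0, "dx": 0.0104, "dy": -0.0259, "dz": 0, "spin": 2.3},
    {"gripper": 0, "dx": 0.0125, "dy": -0.035, "dz": 0, "spin": 3},
    {"gripper": 0, "dx": 0.012, "dy": -0.0402, "dz": 0, "spin": 3.5},
    {"gripper": 0, "dx": 0.0095, "dy": -0.0407, "dz": 0, "spin": 3.4},
    {"gripper": 0, "dx": 0.0063, "dy": -0.0367, "dz": 0, "spin": 3.1},
    {"gripper": 0, "dx": 0.0032, "dy": -0.0278, "dz": 0, "spin": 0.6},
    {"gripper": 0, "dx": 0.002, "dy": -0.0185, "dz": 0, "spin": 0},
    {"gripper": 0, "dx": 0, "dy": 0, "dz": 0, "spin": 0},
  ],
)

```text
time: 11.8
ee_pos: [0.4518, 0.0125, 0.2064]
eef_rot: [0.629, 0.777, 0.001, 0.0]
ft_force: [-0.1, 0.5, 0.1]
width: 0.0007
```

>>> arm_command(
  increments=[
    {"gripper": 0, "dx": 0, "dy": 0, "dz": 0, "spin": 0},
    {"gripper": 0, "dx": 0, "dy": 0, "dz": 0.02, "spin": 0},
    {"gripper": 0, "dx": 0, "dy": 0, "dz": 0.03, "spin": 0},
    {"gripper": 0, "dx": 0, "dy": 0, "dz": 0.03, "spin": 0},
    {"gripper": 0, "dx": 0, "dy": 0, "dz": 0.015, "spin": 0},
    {"gripper": 0, "dx": 0, "dy": 0, "dz": 0.01, "spin": 0},
    {"gripper": 0, "dx": 0, "dy": 0, "dz": 0, "spin": 0},
    {"gripper": 0, "dx": 0, "dy": 0, "dz": 0, "spin": 0},
  ],
)

```text
time: 12.8
ee_pos: [0.4528, 0.0127, 0.1013]
eef_rot: [0.63, 0.776, 0.001, 0.0]
ft_force: [0.2, -0.7, 1.0]
width: 0.0005
```

```bash
python3 see.py s9;  python3 -c "
from bench import *;from plan import *
s=read_state();print(s['ee_pos'],az_of(s['eef_rot'])[0],s['joint_positions'])"
```

```text
12.8 [0.4528 0.0127 0.1013] 11.9 [ 0.2 -0.7  1. ] phi -168.2 0.1745
[0.45271227 0.01267859 0.10130274] 11.849992998856479 [-0.22432265  0.06354625  0.09861763  2.04976472 -0.00749506  1.02719139
  0.08478639]
```

View pics/s9.png

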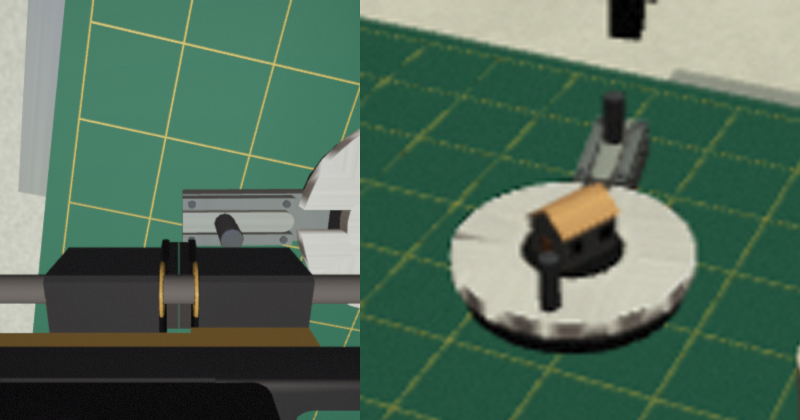

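>>> arm_command(
  increments=[
    {"gripper": 0, "dx": 0, "dy": 0, "dz": 0.02, "spin": 0},
    {"gripper": 0, "dx": 0, "dy": 0, "dz": 0.02, "spin": 0},
    {"gripper": 0, "dx": 0, "dy": 0, "dz": 0.013, "spin": 0},
    {"gripper": 0, "dx": 0, "dy": 0, "dz": 0, "spin": 0},
    {"gripper": 0, "dx": 0, "dy": 0.003, "dz": 0, "spin": 0},
    {"gripper": 0, "dx": 0, "dy": 0.004, "dz": 0, "spin": 0},
    {"gripper": 0, "dx": 0, "dy": 0.004, "dz": 0, "spin": 0},
    {"gripper": 0, "dx": 0, "dy": 0.004, "dz": 0, "spin": 0},
  ],
)

```text
time: 13.9
ee_pos: [0.4673, 0.0158, 0.0477]
eef_rot: [0.63, 0.776, 0.0, 0.0]
ft_force: [0.6, 1.3, 0.5]
width: 0.0005
```

>>> arm_command(
  increments=[
    {"gripper": 0, "dx": 0, "dy": 0.004, "dz": 0, "spin": 0},
    {"gripper": 0, "dx": 0, "dy": 0.003, "dz": 0, "spin": 0},
    {"gripper": 0, "dx": 0, "dy": 0.003, "dz": 0, "spin": 0},
    {"gripper": 0, "dx": 0, "dy": 0.003, "dz": 0, "spin": 0},
    {"gripper": 0, "dx": 0, "dy": 0.003, "dz": 0, "spin": 0},
    {"gripper": 0, "dx": 0, "dy": 0.003, "dz": 0, "spin": 0},
    {"gripper": 0, "dx": 0, "dy": 0.003, "dz": 0, "spin": 0},
    {"gripper": 0, "dx": 0, "dy": 0, "dz": 0, "spin": 0},
  ],
)

```text
time: 14.9
ee_pos: [0.4887, 0.0203, 0.0475]
eef_rot: [0.63, 0.776, 0.0, 0.0]
ft_force: [-1.0, -0.4, 0.6]
width: 0.0002
```

```bash
python3 see.py s10
```

```text
14.9 [0.4887 0.0203 0.0475] 11.9 [-1.  -0.4  0.6] phi -168.2 0.1378
```

View pics/s10.png

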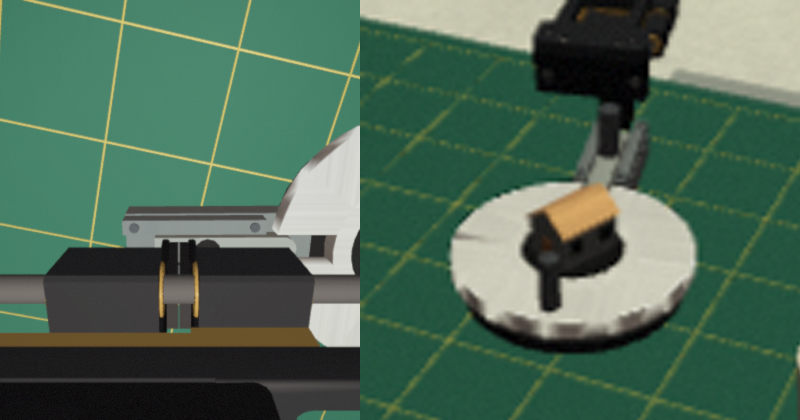

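>>> arm_command(
  increments=[
    {"gripper": 0, "dx": 0, "dy": 0.002, "dz": 0, "spin": 0},
    {"gripper": 0, "dx": 0, "dy": 0.002, "dz": 0, "spin": 0},
    {"gripper": 0, "dx": 0, "dy": 0.002, "dz": 0, "spin": 0},
    {"gripper": 0, "dx": 0, "dy": 0.002, "dz": 0, "spin": 0},
    {"gripper": 0, "dx": 0, "dy": 0.002, "dz": 0, "spin": 0},
    {"gripper": 0, "dx": 0, "dy": 0.001, "dz": 0, "spin": 0},
    {"gripper": 0, "dx": 0, "dy": 0.001, "dz": 0, "spin": 0},
    {"gripper": 0, "dx": 0, "dy": 0, "dz": 0, "spin": 0},
  ],
)

```text
time: 16.0
ee_pos: [0.5002, 0.0227, 0.0475]
eef_rot: [0.63, 0.776, 0.0, 0.0]
ft_force: [-0.9, 1.0, -0.2]
width: 0.0006
```

```bash
python3 see.py s11
```

```text
16.0 [0.5002 0.0227 0.0475] 11.8 [-0.9  1.  -0.2] phi -168.2 0.126
```

View pics/s11.png

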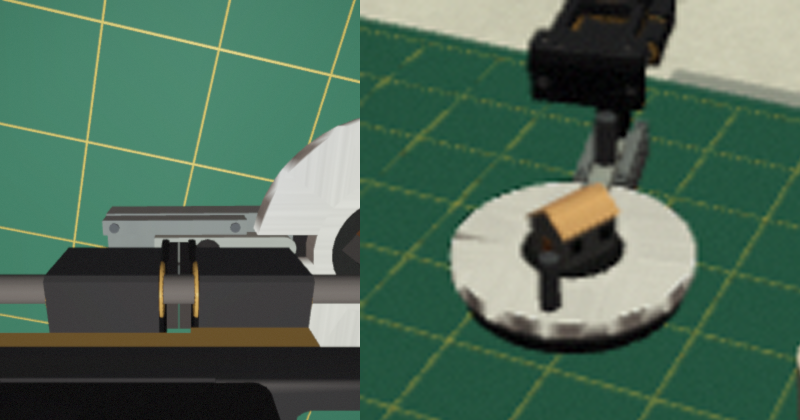

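Still moving freely; continue in small steps until the stop shows in the force.

>>> arm_command(
  increments=[
    {"gripper": 0, "dx": 0, "dy": 0.001, "dz": 0, "spin": 0},
    {"gripper": 0, "dx": 0, "dy": 0.001, "dz": 0, "spin": 0},
    {"gripper": 0, "dx": 0, "dy": 0.001, "dz": 0, "spin": 0},
    {"gripper": 0, "dx": 0, "dy": 0.001, "dz": 0, "spin": 0},
    {"gripper": 0, "dx": 0, "dy": 0, "dz": 0, "spin": 0},
    {"gripper": 0, "dx": 0, "dy": 0, "dz": 0, "spin": 0},
    {"gripper": 0, "dx": 0, "dy": 0, "dz": 0, "spin": 0},
    {"gripper": 0, "dx": 0, "dy": 0, "dz": 0, "spin": 0},
  ],
)

```text
time: 17.1
ee_pos: [0.5041, 0.0235, 0.0476]
eef_rot: [0.63, 0.776, 0.0, 0.0]
ft_force: [-0.7, 0.1, -0.1]
width: 0.0008
```

>>> arm_command(
  increments=[
    {"gripper": 0, "dx": 0, "dy": 0.001, "dz": 0, "spin": 0},
    {"gripper": 0, "dx": 0, "dy": 0, "dz": 0, "spin": 0},
    {"gripper": 0, "dx": 0, "dy": 0.001, "dz": 0, "spin": 0},
    {"gripper": 0, "dx": 0, "dy": 0, "dz": 0, "spin": 0},
    {"gripper": 0, "dx": 0, "dy": 0, "dz": 0, "spin": 0},
    {"gripper": 0, "dx": 0, "dy": 0, "dz": 0, "spin": 0},
    {"gripper": 0, "dx": 0, "dy": 0, "dz": 0, "spin": 0},
    {"gripper": 0, "dx": 0, "dy": 0, "dz": 0, "spin": 0},
  ],
)

```text
time: 18.1
ee_pos: [0.5058, 0.0239, 0.0475]
eef_rot: [0.63, 0.776, -0.0, -0.0]
ft_force: [-4.7, 1.0, 1.4]
width: 0.0004
```

```bash
python3 see.py s12
```

```text
18.1 [0.5058 0.0239 0.0475] 11.8 [-4.7  1.   1.4] phi -168.2 0.1204
```

View pics/s12.png

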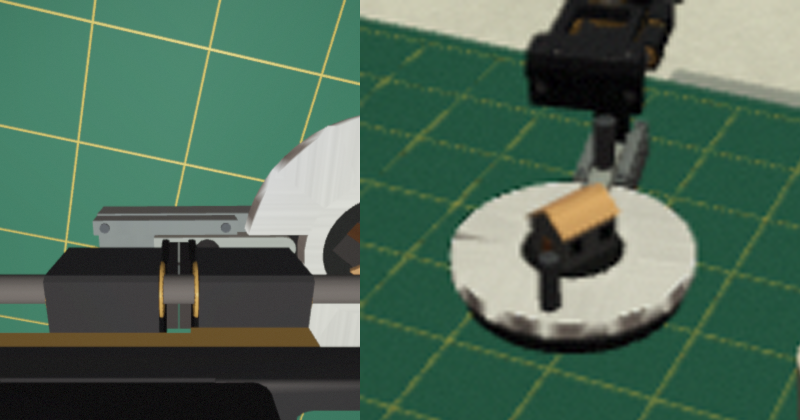

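>>> arm_command(
  increments=[
    {"gripper": 0, "dx": 0, "dy": 0.001, "dz": 0, "spin": 0},
    {"gripper": 0, "dx": 0, "dy": 0, "dz": 0, "spin": 0},
    {"gripper": 0, "dx": 0, "dy": 0.001, "dz": 0, "spin": 0},
    {"gripper": 0, "dx": 0, "dy": 0, "dz": 0, "spin": 0},
    {"gripper": 0, "dx": 0, "dy": 0, "dz": 0, "spin": 0},
    {"gripper": 0, "dx": 0, "dy": 0, "dz": 0, "spin": 0},
    {"gripper": 0, "dx": 0, "dy": 0, "dz": 0, "spin": 0},
    {"gripper": 0, "dx": 0, "dy": 0, "dz": 0, "spin": 0},
  ],
)

```text
time: 19.2
ee_pos: [0.5059, 0.0239, 0.0472]
eef_rot: [0.63, 0.776, -0.002, -0.002]
ft_force: [-13.4, -1.5, 10.1]
width: 0.0003
```

>>> arm_command(
  increments=[
    {"gripper": 0, "dx": 0, "dy": -0.004, "dz": 0, "spin": 0},
    {"gripper": 0, "dx": 0, "dy": -0.008, "dz": 0, "spin": 0},
    {"gripper": 0, "dx": 0, "dy": -0.01, "dz": 0, "spin": 0},
    {"gripper": 0, "dx": 0, "dy": 0, "dz": -0.02, "spin": 0},
    {"gripper": 0, "dx": 0, "dy": 0, "dz": -0.05, "spin": 0},
    {"gripper": 0, "dx": 0, "dy": 0, "dz": -0.05, "spin": 0},
    {"gripper": 0, "dx": 0, "dy": 0, "dz": -0.04, "spin": 0},
    {"gripper": 0, "dx": 0, "dy": 0, "dz": 0, "spin": 0},
  ],
)

```text
time: 20.2
ee_pos: [0.4879, 0.0198, 0.2108]
eef_rot: [0.63, 0.776, 0.002, 0.002]
ft_force: [-0.6, 0.4, -0.6]
width: 0.0003
```

>>> arm_command(
  increments=[
    {"gripper": 0, "dx": 0.04, "dy": 0, "dz": 0, "spin": -5},
    {"gripper": 0, "dx": 0.05, "dy": 0, "dz": 0, "spin": -10},
    {"gripper": 0, "dx": 0.05, "dy": 0, "dz": 0, "spin": -10},
    {"gripper": 0, "dx": 0.05, "dy": 0, "dz": 0, "spin": -5},
    {"gripper": 0, "dx": 0.03, "dy": 0, "dz": 0, "spin": 0},
    {"gripper": 0, "dx": 0, "dy": 0, "dz": 0, "spin": 0},
    {"gripper": 0, "dx": 0, "dy": 0, "dz": 0, "spin": 0},
    {"gripper": 0, "dx": 0, "dy": 0, "dz": 0, "spin": 0},
  ],
)

```text
time: 21.2
ee_pos: [0.3917, 0.2127, 0.2072]
eef_rot: [0.409, 0.913, -0.0, -0.0]
ft_force: [-0.5, -0.9, -0.3]
width: 0.0004
```

Run:
```python
from bench import *
import cv2,numpy as np
print(read_state()['ee_pos'],read_state()['ft_force'])
a=cams.camera("top")[:,:,::-1];cv2.imwrite("pics/topF.png",a)
b=cams.camera("scene")[:,:,::-1];cv2.imwrite("pics/sceneF.png",b)
A=cv2.resize(a[150:290,230:350],None,fx=3.3,fy=3.3,interpolation=cv2.INTER_CUBIC)
B=cv2.resize(b[165:277,230:330],None,fx=4,fy=4,interpolation=cv2.INTER_CUBIC)
A=cv2.copyMakeBorder(A[:460],0,0,0,0,0);B=cv2.copyMakeBorder(B,0,A.shape[0]-B.shape[0],0,0,0)
cv2.imwrite("pics/F.png",np.hstack([A,B]))
```

```text
[0.39166432 0.21272574 0.20719637] [-0.51827121 -0.86048411 -0.32200207]
```

View pics/F.png

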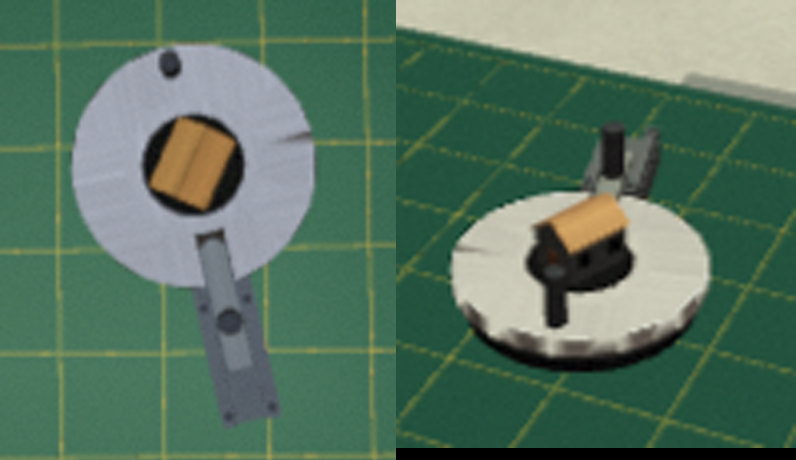

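View pics/topF.png

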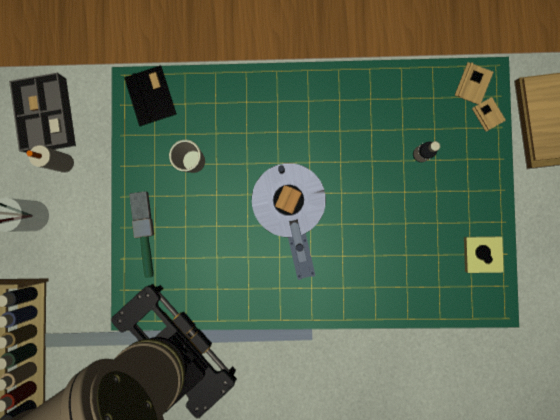

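Run:
```python
from h import *
from bench import *
from plan import C
T=cams.camera_info("top")
c=lambda u,v:((u+.5)/3.3-.5+230,(v+.5)/3.3-.5+150)
p=onz(T,c(230,321),.07)[:2];print(p,np.hypot(*(p-C)),"travel",np.linalg.norm(p-[.4900,.0192]))
n=onz(T,c(211,236),.030)[:2];print("nose",np.hypot(*(n-C)))
q=onz(T,c(170,64),.071)[:2]-C;print("peg",np.degrees(np.arctan2(q[1],q[0])))
```

```text
[0.52385856 0.02606843] 0.10223272313305107 travel 0.03454819232177495
nose 0.04759751784519165
peg 11.665463822265517
```

```bash
python3 -c "
from bench import *
print(job.close_job())"
```

```text
the job is handed in; nothing more can be done
None
```

The turntable is locked: the slot faces the bar, the bar is pushed in to its stop, and the arm is clear. I handed the job in at about 21 s of the 58 s allowed.

With closed fingertips I pushed the disc about 175° counter-clockwise by its peg, then pushed the bar in by its post.

**Slot alignment:** before the bar went in, the slot measured 191–192° against a bar line of about 192°. The nose went in without resistance.

**Bar at its stop:** the force rose to 13 N while the fingertips moved only 0.1 mm for the last 2 mm commanded. In the last pictures the post and nose measured 102 and 48 mm from the axis, against 104 and 50 mm nominal. The measured travel was about 34.5–35.3 mm against 36 mm. I put these differences down to the roughly 2 mm camera calibration, because the force showed a firm stop.

**Other objects:** the house stands in the middle of the disc, untouched. In the last top view the bottle, cup and brush look to be where they started; I did not measure their positions.

One check disagreed: an early wrist-camera picture put the disc about 6 mm off the other two views. The arm was still settling then, so I did not use that picture.

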